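# Blank off the dust extractor's inlet with its pinch cap

## Task

The sole grinder's dust extractor is being put away: close its open inlet with the orange pinch cap so that no grit falls in. Squeeze the cap's two tabs fully together to pick it up and put its plug into the inlet, push down by feel until the neck has settled and the springy seal is pressed firmly, without forcing it, and let the tabs spread while you hold it down so that both catches snap under the rim; leave it level and latched. Do not disturb the polish tin, the jar or the brush.

Things in the scene. Friction and masses are not known exactly. Their poses are not given: they have to be found in the camera images.
- cap_grip (a point): Loose orange blanking cap, 80 g, lying plug down on the bench. Point on its axis between two dark upright pinch tabs, half-way up them: 33 mm above the plug's foot, 13 mm above the flange's top face. z up; the tabs face each other along y. Each tab is 24 mm wide (x), 5 thick (y), 26 high; outer faces 38 mm apart free, 26 mm squeezed fully in. The top face beside the tabs can be pressed by fingertips.
- cap_flange (a point): Centre of the underside of the cap's flange, 17 mm below cap_grip. The flange is 76 mm across, 4 mm thick. Below it is a black plug, 55 mm across, 16 mm deep, its foot bevelled by 2 mm.
- cap_catches (a point): Point on the cap's axis level with the top of its two steel catches, 7.5 mm below the flange's underside (cap_flange). Each catch is one piece with a tab: free, it sticks 5 mm out of the plug's +y or -y side (tips 65.6 mm apart, 4 mm high, 12 mm wide); with the tab fully squeezed in it is drawn in flush with the plug.
- tab_a (a joint): How far the tab on the cap's +y side is squeezed in, m: 0 free (catch out), 0.006 fully in. Its spring needs 2.5 N to start and about 5.5 N fully in.
- tab_b (a joint): How far the tab on the cap's -y side is squeezed in, m: 0 free, 0.006 fully in; the same spring.
- inlet_rim (a point): Centre of the top of the inlet's metal rim, z up: an upright neck 80 mm across on a dust extractor. The rim is a lip 6 mm thick with a 58 mm bore; below it the bore widens to 70 mm, where the catches spread. The neck slides stiffly in a rubber gaiter and stands wherever it was left, 184 to 190 mm above the bench: a push of 4 N moves it down, some mm, to a firm stop. Over 20 N is forcing it.
- inlet_seal (a point): Centre of the top of the springy black ring seal in the rim, 65 to 74 mm across, standing 4 mm above the metal. With the neck on its stop, the cap's flange must press the seal down 2.5 mm or more, a push of some 8 N, before the catches can pass under the lip; at some 11 N the flange meets the metal. Judge it by force, not height. Once latched, the flange rests 1.5 to 2 mm above the rim.
- extractor: Grey box-shaped dust extractor, fixed, 346 by 246 mm, deck 134 mm high; origin on the bench under the inlet's axis, +x towards the dark motor head with carry handle, 110 to 235 mm from that axis and up to 202 mm high.
- tin: Round polish tin, 77 mm across and 26 mm high, red with a dark lid; origin at the centre of its underside. Bystander.
- jar: Amber cream jar with a white lid, 62 mm across and 56 mm high; origin at the centre of its underside. Bystander.
- brush: Shoe brush, bristles down, 125 by 46 by 40 mm, long along its x; origin at the centre of its underside. Bystander.
There are look-alikes about, which are no part of the job. There is more than one size of the part that bears cap_grip; the job needs the smallest.

How it is judged:
By the outcome, as a careful person would: the job done as asked, in the order asked, and still so for the second after the job is handed in, with the robot touching nothing.
It also fails if it takes over 48 s, if anything falls off the work surface, if the arm or the gripper's body presses on something with over 40 N, if the wrist force passes 120 N, or if a joint passes its speed limit or range.

## Robot

A 7-joint arm with a two-finger parallel gripper is mounted at the origin on the work surface. World frame = base frame: x ahead of the robot, y to its left, z up, the work surface at z = 0. Lengths are in mm, angles in rad, forces in N, time in s.
With the tool pointing down it reaches from about 425 to 875 mm from the base axis. Payload 8.4 kg.
Tool frame: the origin (TCP) lies at the very end of the fingers, on their centre line; the grasp point (between the pads) lies ctrl.grip_point_offset behind it (ctrl.grip_point_offset is the distance from the TCP to the grasp point, in mm); z points along the fingers, y is the direction in which the jaws open and shut (so a half turn about z gives the same grasp; the last joint's range is limited). The gripper opens to 85 mm and grips with 20 to 120 N. Pads are 22 mm wide; open, the fingers measure 114 mm over their backs; the gripper's body (76 mm by 85 mm) begins 54 mm behind the grasp point. The pads swing forward as they close: fully open they stand 13 mm farther back than shut.
Start: joints at [1.091, 0.333, 0.04, 1.465, -0.013, 1.343, -0.059], TCP at [241.557, -603.418, 209.708] pointing down, gripper open.
Joint ranges: [-2.58, 2.58], [-0.38, 2.09], [-1.3, 1.39], [0.25, 2.4], [-1.5, 4.64], [0.08, 2.09], [-2.65, 2.65]. Speed limits (rad/s): [2.22, 2.22, 2.79, 2.79, 3.14, 3.14, 3.14].

## Interface

Orientations are given as [roll, pitch, yaw] about the fixed x, y, z axes, in that order (R = Rz(yaw) Ry(pitch) Rx(roll)).
In Python, from rig import readout, get_image, ctrl gives the robot as it stands.
- The arm moves only by the tool move_arm, never from a script. Its argument "commands" is a list of rows, each a list of 5 numbers: the opening, from 0 (shut) to 1 (fully open), then the shift along the tool's x, y, z in mm, then the turn about the tool's z in rad. A call has exactly 5 rows; each row is the pose to reach, as a shift and turn from the pose measured when the call began, along the tool's axes at that moment; what a row does not reach only later rows make up. A row lasts 1/8 s, in which the tool goes at most 62.5 mm and 10.7 degrees, less where a joint would pass 70% of its speed; a pose out of reach is approached as far as the arm can. A call with a gripper value outside its range is refused whole. The fingers move at their own pace and stop on an object; "newtons" is the grip in N (left out, the last holds). Time passes only in rows, so rows that repeat a pose let the fingers close, or fill a call up. It gives the time, the measured TCP pose, the force and the opening at its end, in the units of the state.
- readout.state(): the state, without advancing time (a new reading comes with each control period).
- get_image(name): name is "side" or "top"; returns a dict with "img" (480x640x3 uint8, red, green, blue), "K" (3x3 intrinsics, pixels), "R" (3x3) and "t" (3): a world point X has camera coordinates R X + t. Camera axes: x right, y down, z forward; pixel columns grow to the right and rows downward; lengths in mm; the calibration is good to about 2 mm. A picture is of the moment at which its call begins. There is no depth.
- ctrl.hand_in(): hands the job in, once; it reports no verdict.
The state is a dict: "t": time; "joint_positions": joint angles; "qd": joint speeds; "joint_efforts": joint torques, N m; "tool_pos": TCP position; "ee_rot": TCP orientation; "ft_force": force on the tool from outside, world axes, zero at the start; "moment": the same for the moment, N m; "finger_gap": opening from 0.0 (shut) to 1.0 (fully open).
Only numpy, scipy, OpenCV 4.12 (cv2) and the standard library are available. Lean on these libraries where they do the work, as an engineer would, in place of code of your own. Each camera call takes 0.05 s, during which the arm holds its last target.

## Working session

There is one attempt and no reset: what is moved stays moved. The work goes in short steps, Python scripts to look and compute and a tool call to move; the robot and the scene stay as the last step left them, time stands still between calls to the robot, and variables do not carry over. Pictures are saved under pics/ and viewed, and the job is handed in when it is done.

Besides the shell and the picture viewer there is one more tool, called after ">>>" as name([rows], argument=value, ...), one row to a line, values as JSON. move_arm: Moves the arm, as the interface text tells. Its arguments: {"type":"object","properties":{"commands":{"type":"array"},"newtons":{"type":"number"}},"required":["commands"]}

```bash
ls; mkdir -p pics; python3 - <<'E'
from rig import readout,get_image,ctrl
import cv2,numpy as np
s=readout.state();print(s, ctrl.grip_point_offset)
for n in("side","top"):
    d=get_image(n);cv2.imwrite(f"pics/{n}0.png",d["img"][:,:,::-1]);print(n,d["K"],d["R"],d["t"])
E
```

```text
pics
{'t': 0.0, 'joint_positions': array([ 1.09080766,  0.33391016,  0.03989027,  1.46627701, -0.01336918,
        1.34328306, -0.05849663]), 'qd': array([-0.00212076,  0.00108583, -0.0013329 , -0.00199224,  0.00159024,
       -0.00099989, -0.00108664]), 'joint_efforts': array([-3.40481611e-04, -6.58565283e+01,  1.36489749e+00, -4.05565667e+01,
        1.66864134e-02,  1.26852465e-02,  2.56922863e-05]), 'tool_pos': array([ 241.34439704, -603.00942626,  208.81919713]), 'ee_rot': array([-3.13998706e+00,  1.44887140e-04,  3.80766270e-01]), 'ft_force': array([-0.41632783, -0.33101741, -0.26010389]), 'moment': array([ 0.0069928 ,  0.02598682, -0.05313528]), 'finger_gap': 0.9989338766265958} 18.700000000000003
side [[467.02802285   0.         324.08902346]
 [  0.         467.02802285 240.21502131]
 [  0.           0.           1.        ]] [[-0.89978951 -0.43629401  0.00513543]
 [-0.31844696  0.64861106 -0.69129966]
 [ 0.298279   -0.62365955 -0.72254993]] [442.0138035  322.05809421 780.6811301 ]
top [[454.34631878   0.         321.7642122 ]
 [  0.         454.34631878 230.02898929]
 [  0.           0.           1.        ]] [[-0.02345789 -0.99972197  0.00239062]
 [-0.99041629  0.02291384 -0.13620033]
 [ 0.13610769 -0.00556268 -0.99067843]] [-54.96971858 534.72693889 943.56163091]
```

View pics/side0.png

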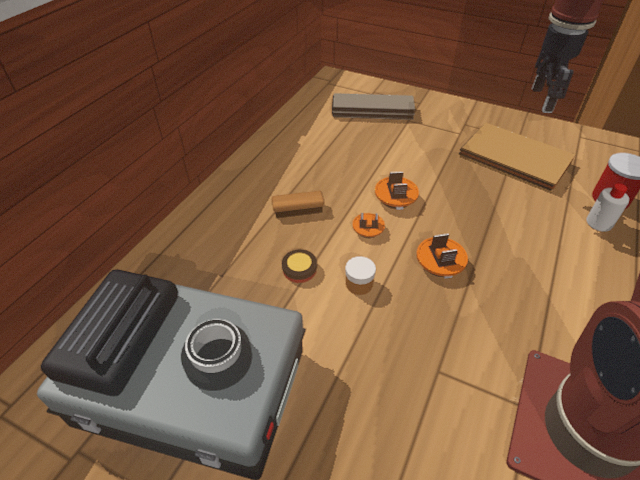

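View pics/top0.png

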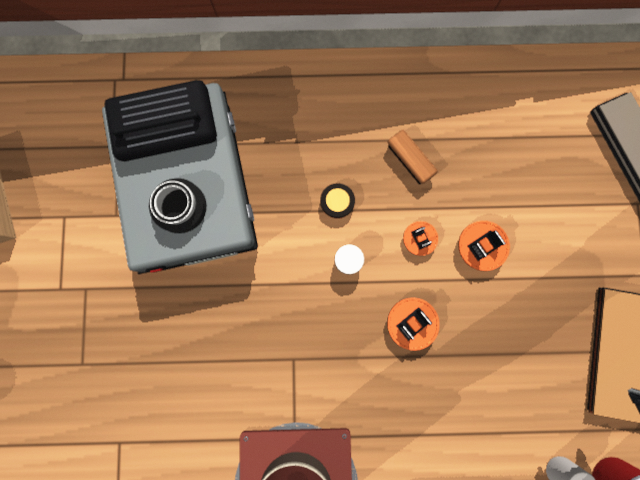

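The smallest cap is at about top (420,239) and side (368,225). The inlet is at about top (173,202) and side (214,345). I'll enlarge both.

```bash
cat > h.py <<'E'
import cv2,numpy as np
from rig import readout,get_image,ctrl
def crop(n,u,v,w,h,f,out):
    d=get_image(n);im=d["img"][:,:,::-1]
    c=cv2.resize(im[v:v+h,u:u+w],None,fx=f,fy=f,interpolation=cv2.INTER_CUBIC)
    for i in range(0,w,10): cv2.putText(c,str(u+i),(i*f,8),0,.3,(255,0,255),1); cv2.line(c,(i*f,8),(i*f,13),(255,0,255),1)
    for i in range(0,h,10): cv2.putText(c,str(v+i),(0,i*f+3),0,.3,(255,0,255),1)
    cv2.imwrite(out,c)
def cams(): return {n:get_image(n) for n in("side","top")}
def tri(C,ps,pt):
    P=[C[n]["K"]@np.c_[C[n]["R"],C[n]["t"]] for n in("side","top")]
    X=cv2.triangulatePoints(P[0],P[1],np.array(ps,float).reshape(2,1),np.array(pt,float).reshape(2,1))
    X=(X[:3]/X[3]).ravel()
    e=[ (lambda q:q[:2]/q[2])(p@np.r_[X,1])-np.array(o) for p,o in zip(P,(ps,pt))]
    return X,e
def proj(C,n,X):
    q=(C[n]["K"]@(C[n]["R"]@np.asarray(X,float).T+C[n]["t"][:,None]));return (q[:2]/q[2]).T
def onz(C,n,p,z):
    d=C[n]; r=d["R"].T@np.linalg.inv(d["K"])@np.array([p[0],p[1],1.]);c=-d["R"].T@d["t"];return c+r*(z-c[2])/r[2]
E
python3 - <<'E'
from h import *
crop("side",335,200,70,50,11,"pics/s1.png")
crop("top",390,210,70,52,11,"pics/t1.png")
crop("side",170,310,90,75,8,"pics/s2.png")
crop("top",135,165,90,75,8,"pics/t2.png")
E
```

```text
(no output)
```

View pics/s1.png

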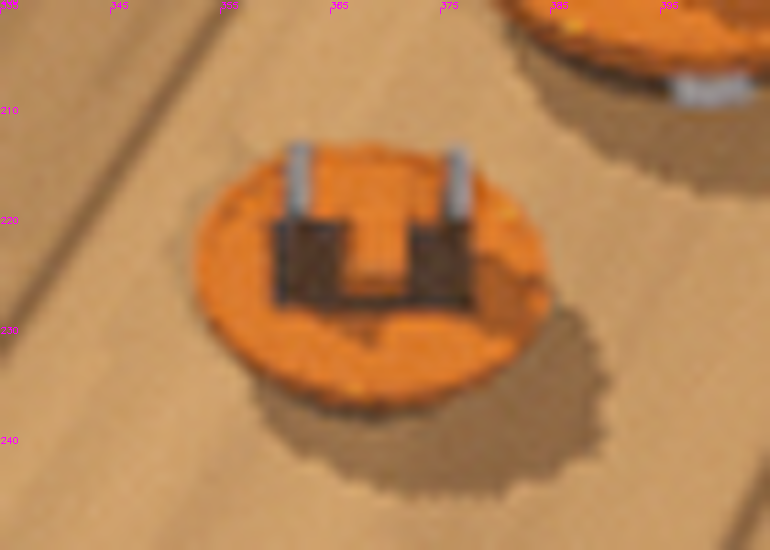

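View pics/t1.png

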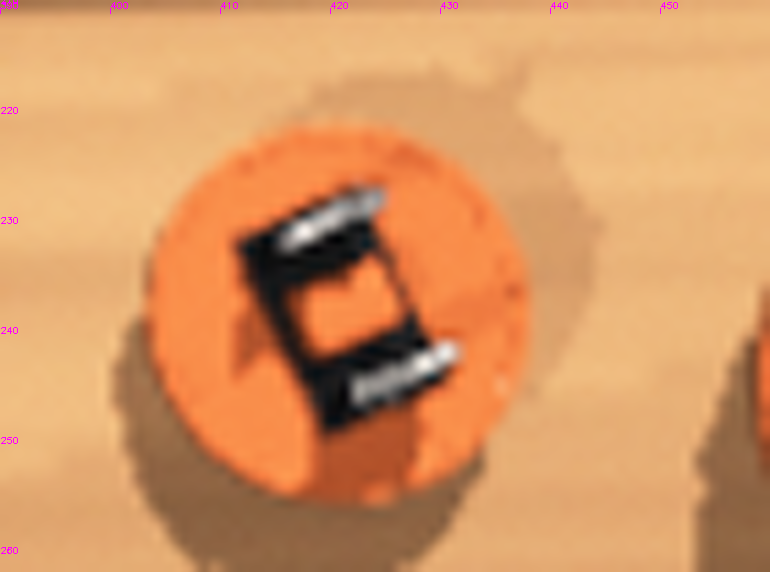

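View pics/s2.png

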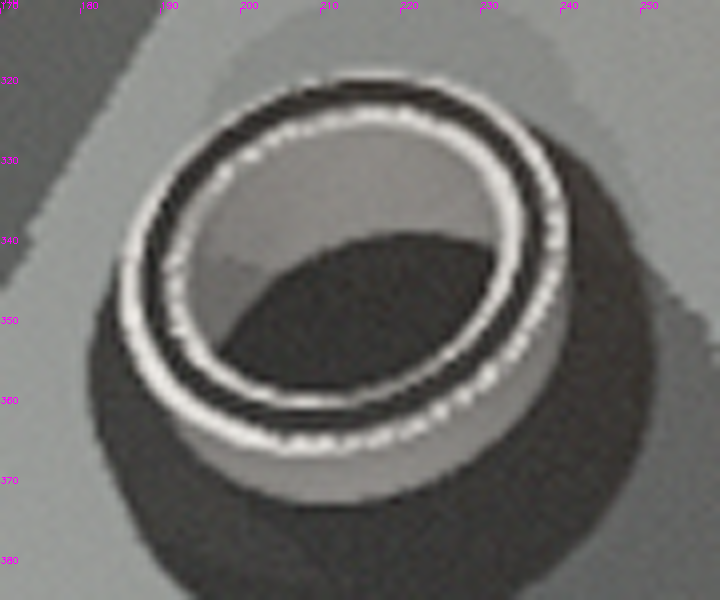

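View pics/t2.png

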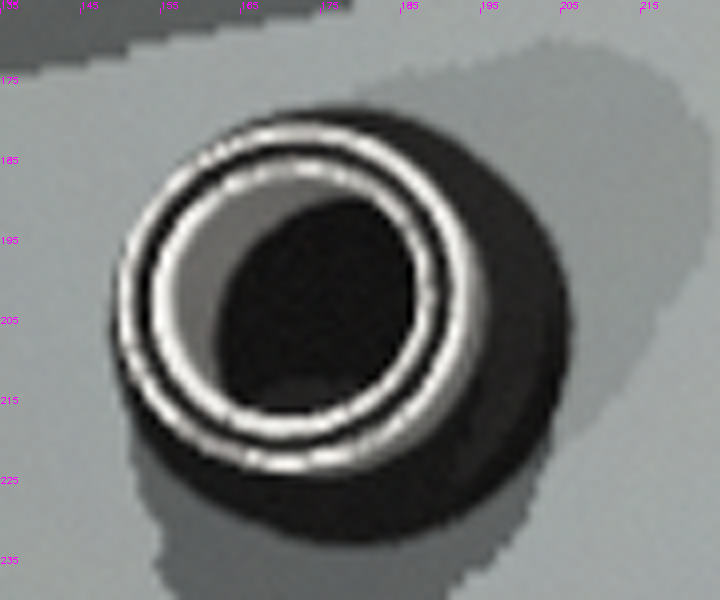

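```bash
cat > fit.py <<'E'
from h import *
from scipy.optimize import least_squares
C=cams()
t=np.linspace(0,2*np.pi,200)
def circ(c,r,z): return np.c_[c[0]+r*np.cos(t),c[1]+r*np.sin(t),0*t+c[2]+z]
def ext(p): return np.array([p[:,0].min(),p[:,0].max(),p[:,1].min(),p[:,1].max()])
# cap: silhouette of flange = union of two circles; ref = flange underside z
es=np.array([352.7,385.1,213.0,237.0]);et=np.array([403.0,438.2,221.1,255.7])
def fc(p,ret=False):
    r=[]
    for n,e in(("side",es),("top",et)):
        q=np.vstack([proj(C,n,circ(p,38,0)),proj(C,n,circ(p,38,4))]);r.append(ext(q)-e)
    return np.concatenate(r)
x0=onz(C,"top",(420.6,238.4),18)
s=least_squares(fc,[*x0[:2],16]);print("cap flange",s.x.round(1),s.fun.round(1))
cap=s.x
a=onz(C,"top",(420.25,229.8),46);b=onz(C,"top",(426.95,243.85),46);print("tabs",a,b,"mid",(a+b)/2,"sep",np.linalg.norm(a-b),"yaw y-axis",np.degrees(np.arctan2(*(a-b)[[1,0]])))
# rim: bright outer edge of 80mm circle at rim top
es2=np.array([185,240,319,366.5]);et2=np.array([149.5,194.2,180,223.8])
def fr(p):
    return np.concatenate([ext(proj(C,n,circ(p,p[3],0)))-e for n,e in(("side",es2),("top",et2))])
x0=onz(C,"top",(172,202),187)
s=least_squares(fr,[*x0,40]);print("rim",s.x.round(1),s.fun.round(1))
for z in(184,187,190):
    s2=least_squares(lambda p:fr([*p,z,40]),s.x[:2]);print(z,s2.x.round(1),s2.fun.round(1))
for n,p in(("tin",(338,200)),("jar",(349,259)),("bigR",(484,246)),("bigL",(413,324)),("brush1",(395,137)),("brush2",(430,182))): print(n,onz(C,n and "top",p,{"jar":56,"tin":26}.get(n,25)).round())
E
python3 fit.py
```

```text
cap flange [ 512.4 -284.4   13.9] [-0.2 -0.1  0.1 -0.1  0.1 -0.1  0.1  0.1]
tabs [ 527.64101297 -277.86822476   46.        ] [ 497.14495297 -290.53575216   46.        ] mid [ 512.39298297 -284.20198846   46.        ] sep 33.02235494869889 yaw y-axis 22.55713966105098
rim [573.1 209.6 181.5  40.6] [-0.1  0.6 -0.2  0.3  0.3 -0.5  0.1 -0.6]
184 [572.3 209.9] [ 0.2  0.4 -0.5 -0.5 -0.1 -1.3  0.5 -0.7]
187 [571.3 210.2] [ 0.2  0.6 -1.2 -1.1 -0.9 -2.   0.6 -0.4]
190 [570.3 210.5] [ 0.2  0.8 -2.  -1.7 -1.7 -2.6  0.8 -0.1]
tin [ 601. -105.   26.]
jar [ 468. -123.   56.]
bigR [ 492. -419.   25.]
bigL [ 329. -256.   25.]
brush1 [ 742. -237.   25.]
brush2 [ 637. -310.   25.]
```

```bash
cat > go.py <<'E'
import sys,numpy as np
from rig import readout
from scipy.spatial.transform import Rotation as Ro
def plan(x,y,z,yawdeg):
    s=readout.state();R=Ro.from_euler('xyz',s["ee_rot"]).as_matrix()
    d=R.T@(np.array([x,y,z])-s["tool_pos"])
    dy=(np.radians(yawdeg)-s["ee_rot"][2]+np.pi)%(2*np.pi)-np.pi
    print("t",s["t"],"pos",s["tool_pos"].round(1),"rot",s["ee_rot"].round(3),"F",s["ft_force"].round(1),"gap",round(s["finger_gap"],3),"q",s["joint_positions"].round(2))
    print("shift",d.round(1),"turn",round(-dy,3))
if __name__=="__main__": plan(*map(float,sys.argv[1:]))
E
python3 go.py 512.4 -284.3 110 112.6
```

```text
t 0.4 pos [ 241.5 -603.4  209.6] rot [-3.141  0.     0.381] F [ 0.3  0.3 -0.3] gap 1.002 q [ 1.09  0.33  0.04  1.47 -0.01  1.34 -0.06]
shift [ 370.1 -195.5   99.6] turn -1.585
```

>>> move_arm([
  [1,53,-28,14,-0.17],
  [1,106,-56,28,-0.34],
  [1,159,-84,42,-0.51],
  [1,212,-112,56,-0.68],
  [1,265,-140,70,-0.85],
], newtons=30)

```text
t: 1.02
tool_pos: [436.6, -373.4, 139.5]
ee_rot: [3.141, 0.0, 1.236]
ft_force: [0.2, -0.4, -0.3]
finger_gap: 1.0
```

```bash
python3 go.py 512.4 -284.3 110 112.6
```

```text
t 1.025 pos [ 436.6 -373.4  139.5] rot [3.141 0.    1.236] F [ 0.2 -0.4 -0.3] gap 1.0 q [ 0.83  0.24 -0.24  1.73  0.06  1.17  0.25]
shift [109.1  42.3  29.5] turn -0.729
```

>>> move_arm([
  [0.7,36,14,10,-0.17],
  [0.7,72,28,20,-0.34],
  [0.7,109,42.3,29.5,-0.51],
  [0.7,109,42.3,29.5,-0.68],
  [0.7,109,42.3,29.5,-0.729],
])

```text
t: 1.65
tool_pos: [512.7, -283.8, 109.9]
ee_rot: [3.141, 0.0, 1.97]
ft_force: [0.3, -0.9, -0.0]
finger_gap: 0.701
```

```bash
python3 go.py 512.4 -284.3 50 112.6; python3 - <<'E'
from h import *
crop("side",325,150,110,90,7,"pics/s3.png")
crop("top",375,180,110,90,7,"pics/t3.png")
E
```

```text
t 1.65 pos [ 512.7 -283.8  109.9] rot [3.141 0.    1.97 ] F [ 0.3 -0.9 -0. ] gap 0.701 q [ 0.76  0.31 -0.39  1.73  0.13  1.13  0.73]
shift [-0.4 -0.5 59.9] turn 0.005
```

View pics/s3.png

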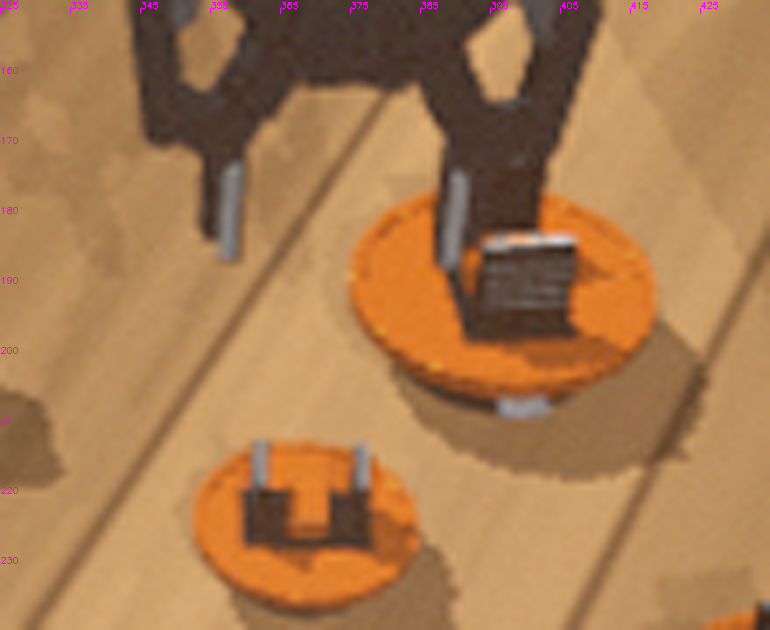

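View pics/t3.png

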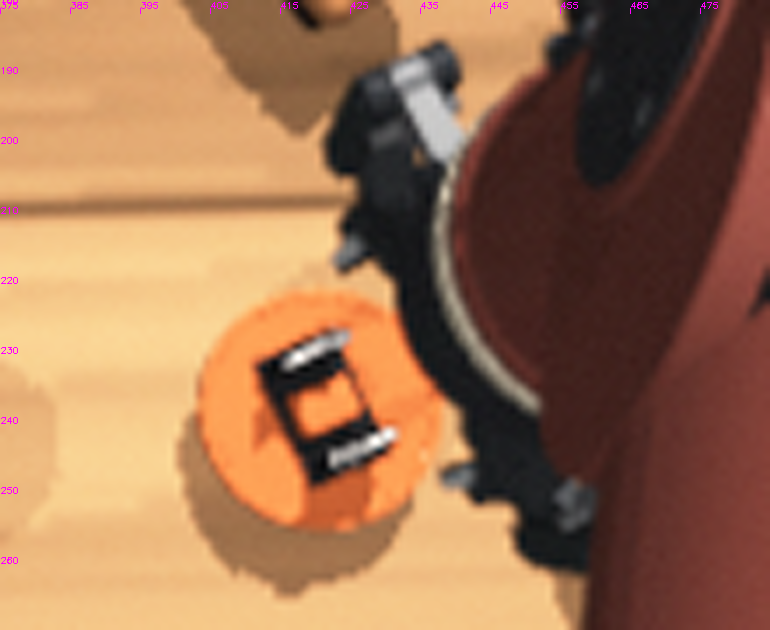

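```bash
python3 - <<'E'
from h import *
C=cams();s=readout.state();p=s["tool_pos"];y=s["ee_rot"][2];tx=np.array([np.cos(y),np.sin(y),0]);ty=np.array([np.sin(y),-np.cos(y),0])
for dz in(0,3):
 for n in C: print(dz,n,[proj(C,n,[p+a*29.8*ty+b*11*tx+[0,0,dz]]).round(1)[0].tolist() for a in(-1,1) for b in(-1,1)])
# tab tops predicted
c=np.array([512.4,-284.3,0])
for n in C:print(n,[proj(C,n,[c+a*16.5*ty+b*12*tx+[0,0,46]]).round(1)[0].tolist() for a in(-1,1) for b in(-1,1)])
E
```

```text
0 side [[385.4, 191.5], [385.7, 198.0], [358.5, 190.4], [358.4, 196.9]]
0 top [[442.5, 244.3], [432.5, 248.8], [429.5, 217.3], [419.5, 221.7]]
3 side [[385.5, 190.5], [385.8, 197.0], [358.6, 189.3], [358.5, 195.8]]
3 top [[442.9, 244.2], [432.9, 248.7], [429.8, 217.0], [419.9, 221.4]]
side [[376.8, 212.2], [377.0, 219.3], [362.5, 211.5], [362.5, 218.6]]
top [[432.1, 241.6], [421.9, 246.1], [425.4, 227.6], [415.2, 232.0]]
```

```bash
python3 - <<'E'
from h import *
crop("side",310,90,130,100,6,"pics/s4.png")
c=cv2.imread("pics/side0.png")[90:190,310:440];cv2.imwrite("pics/s4b.png",cv2.resize(c,None,fx=6,fy=6,interpolation=cv2.INTER_CUBIC))
C=cams();d=C["side"];print("cam",-d["R"].T@d["t"])
E
```

```text
cam [267.41701821 470.83677368 784.44981761]
```

View pics/s4.png

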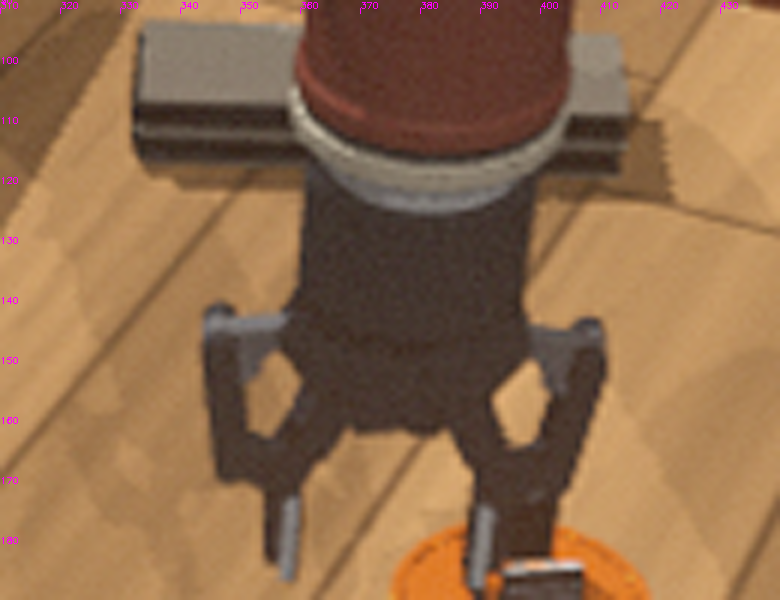

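View pics/s4b.png

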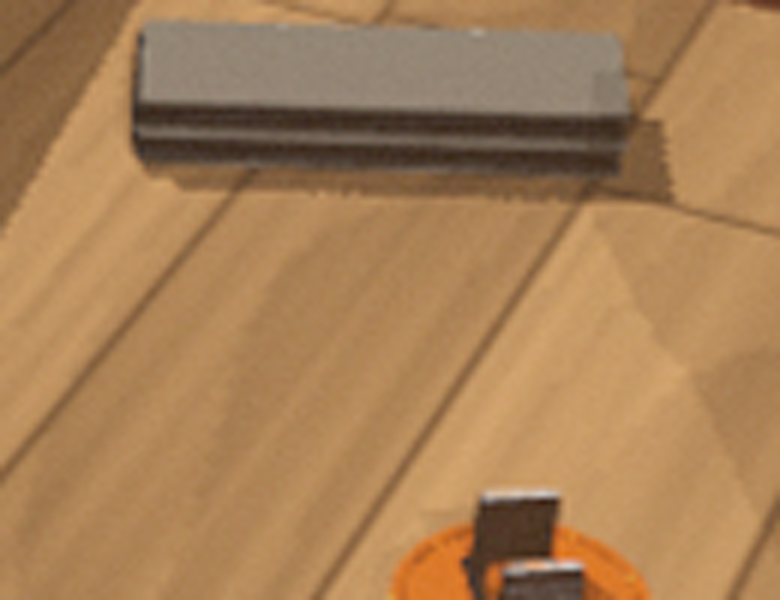

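>>> move_arm([
  [0.7,-0.4,-0.5,20,0.005],
  [0.7,-0.4,-0.5,40,0.005],
  [0.7,-0.4,-0.5,60,0.005],
  [0.7,-0.4,-0.5,70,0.005],
  [0.7,-0.4,-0.5,70,0.005],
])

```text
t: 2.62
tool_pos: [511.6, -284.8, 39.2]
ee_rot: [-3.141, -0.001, 1.959]
ft_force: [0.5, -0.6, -0.3]
finger_gap: 0.698
```

```bash
python3 go.py 512.4 -284.3 30 112.6; python3 - <<'E'
from h import *
crop("side",320,150,110,90,7,"pics/s5.png")
C=cams();s=readout.state();p=s["tool_pos"];y=s["ee_rot"][2];tx=np.array([np.cos(y),np.sin(y),0]);ty=np.array([np.sin(y),-np.cos(y),0])
for dz in(0,5):
 for n in C: print(dz,n,[proj(C,n,[p+a*29.8*ty+b*11*tx+[0,0,dz]]).round(1)[0].tolist() for a in(-1,1) for b in(-1,1)])
print(proj(C,"side",[[241.5,-603.4,209.6],[241.5,-603.4,222.6]]))
E
```

```text
t 2.625 pos [ 511.6 -284.8   39.2] rot [-3.141e+00 -1.000e-03  1.959e+00] F [ 0.5 -0.6 -0.3] gap 0.698 q [ 0.75  0.38 -0.38  1.79  0.16  1.    0.69]
shift [0.1 0.9 9.2] turn -0.006
0 side [[382.4, 214.1], [382.6, 220.6], [356.8, 212.9], [356.7, 219.4]]
0 top [[434.2, 247.6], [424.9, 251.8], [422.2, 222.4], [413.0, 226.4]]
5 side [[382.6, 212.5], [382.8, 219.1], [356.9, 211.3], [356.8, 217.8]]
5 top [[434.7, 247.4], [425.4, 251.5], [422.7, 222.0], [413.5, 226.1]]
[[536.04482638 114.04500689]
 [537.9378488  109.00633827]]
```

View pics/s5.png

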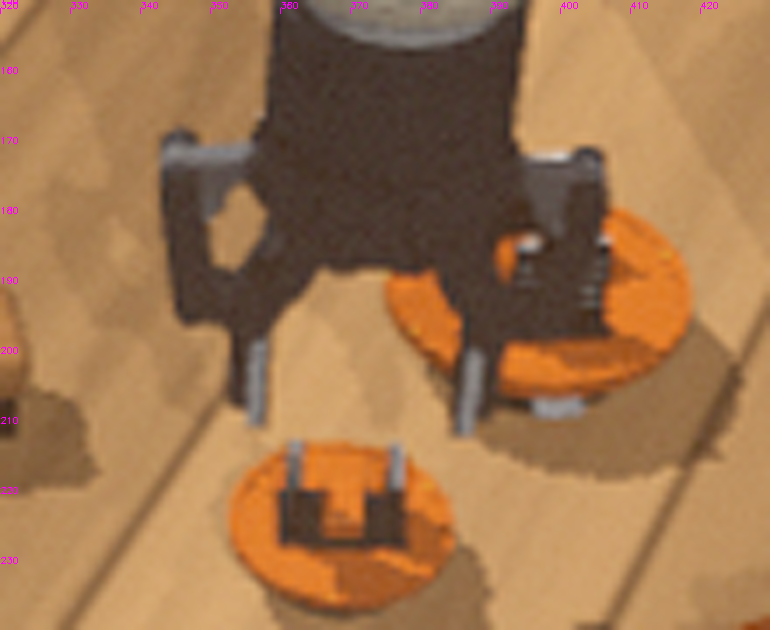

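```bash
python3 - <<'E'
from h import *
crop("top",375,180,110,90,7,"pics/t5.png")
E
```

```text
(no output)
```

View pics/t5.png

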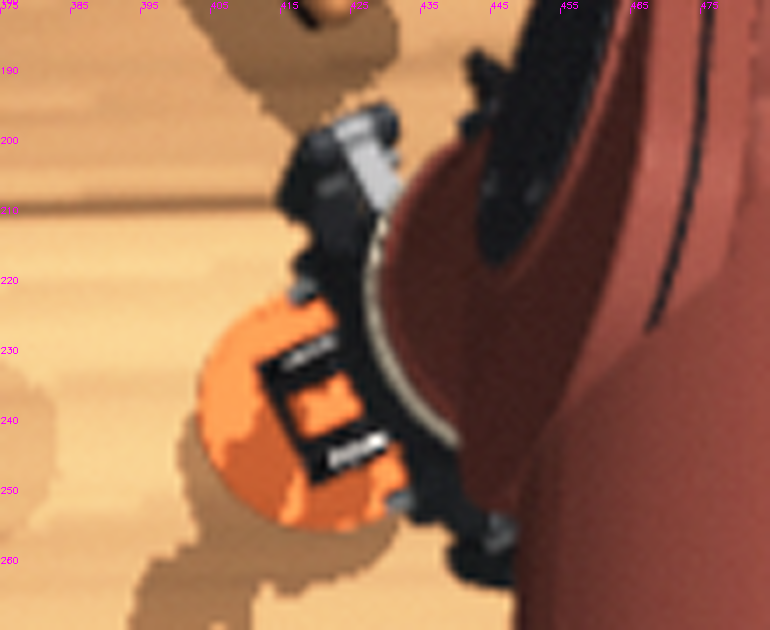

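```bash
python3 - <<'E'
from h import *
C=cams();print(tri(C,(356,210.7),(416.3,222.8)));print(tri(C,(386,212),(430.8,252.5)))
d=C["top"];print(-d["R"].T@d["t"])
E
```

```text
(array([ 540.1810654 , -266.26645384,   64.26571474]), [array([-0.02644829, -0.00500796]), array([0.0090977 , 0.02938996])])
(array([ 477.36544101, -293.39719989,   63.29752536]), [array([0.11397615, 0.0185233 ]), array([-0.03630637, -0.12799459])])
[ 399.88680651  -61.95835454 1007.72755482]
```

>>> move_arm([
  [0.65,0,0.5,4,-0.005],
  [0.65,0,0.5,8,-0.005],
  [0.65,0,0.5,12,-0.005],
  [0.65,0,0.5,15,-0.005],
  [0.65,0,0.5,15,-0.005],
])

```text
t: 3.55
tool_pos: [512.7, -285.0, 25.4]
ee_rot: [3.141, 0.001, 1.964]
ft_force: [-0.1, -0.0, 0.5]
finger_gap: 0.65
```

```bash
python3 go.py 512.4 -284.3 20 112.6; python3 - <<'E'
from h import *
crop("side",330,180,75,70,10,"pics/s6.png")
crop("top",390,205,70,60,10,"pics/t6.png")
E
```

```text
t 3.55 pos [ 512.7 -285.    25.4] rot [3.141e+00 1.000e-03 1.964e+00] F [-0.1 -0.   0.5] gap 0.65 q [ 0.74  0.4  -0.38  1.8   0.17  0.97  0.69]
shift [ 0.8 -0.   5.4] turn -0.001
```

View pics/s6.png

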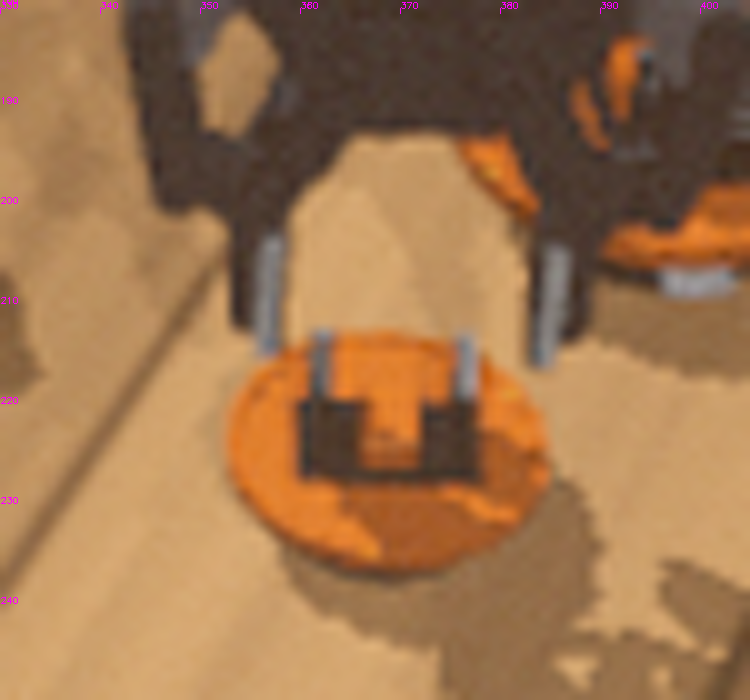

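View pics/t6.png

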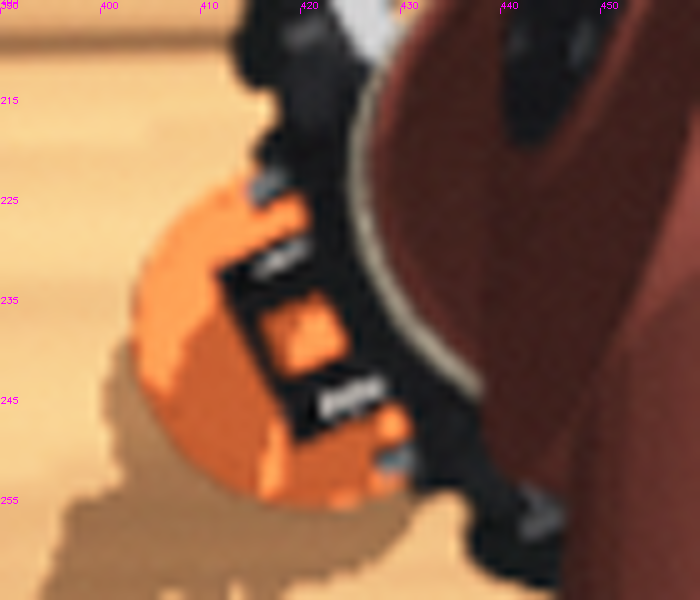

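```bash
python3 - <<'E'
from h import *
C=cams();s=readout.state();p=s["tool_pos"];y=s["ee_rot"][2];tx=np.array([np.cos(y),np.sin(y),0]);ty=np.array([np.sin(y),-np.cos(y),0])
for a,b in(((356.5,215.5),(415.5,225)),((384,216.5),(428,252))):
    X,e=tri(C,a,b);d=X-p;print(X.round(1),"err",np.round(e,1).tolist(),"tool x,y,z:",(d@tx).round(1),(d@ty).round(1),d[2].round(1))
E
```

```text
[ 538.1 -267.5   49. ] err [[0.1, 0.0], [-0.0, -0.2]] tool x,y,z: 6.7 29.9 23.1
[ 479.7 -290.6   50.6] err [[0.2, 0.0], [-0.1, -0.2]] tool x,y,z: 7.7 -32.9 24.7
```

>>> move_arm([
  [0.6,0.8,0,2,0],
  [0.6,0.8,0,4,0],
  [0.6,0.8,0,6,0],
  [0.6,0.8,0,7.5,0],
  [0.6,0.8,0,7.5,0],
])

```text
t: 4.38
tool_pos: [512.7, -284.4, 18.2]
ee_rot: [3.141, 0.001, 1.964]
ft_force: [-0.3, 0.3, -0.5]
finger_gap: 0.598
```

>>> move_arm([
  [0.6,0,0,1,0],
  [0.6,0,0,2,0],
  [0.6,0,0,3,0],
  [0.6,0,0,4,0],
  [0.6,0,0,4,0],
])

```text
t: 5.0
tool_pos: [512.6, -284.4, 14.1]
ee_rot: [3.141, 0.001, 1.964]
ft_force: [0.2, 0.3, -0.5]
finger_gap: 0.603
```

```bash
python3 - <<'E'
from h import *
crop("side",330,180,75,70,10,"pics/s7.png")
E
```

```text
(no output)
```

View pics/s7.png

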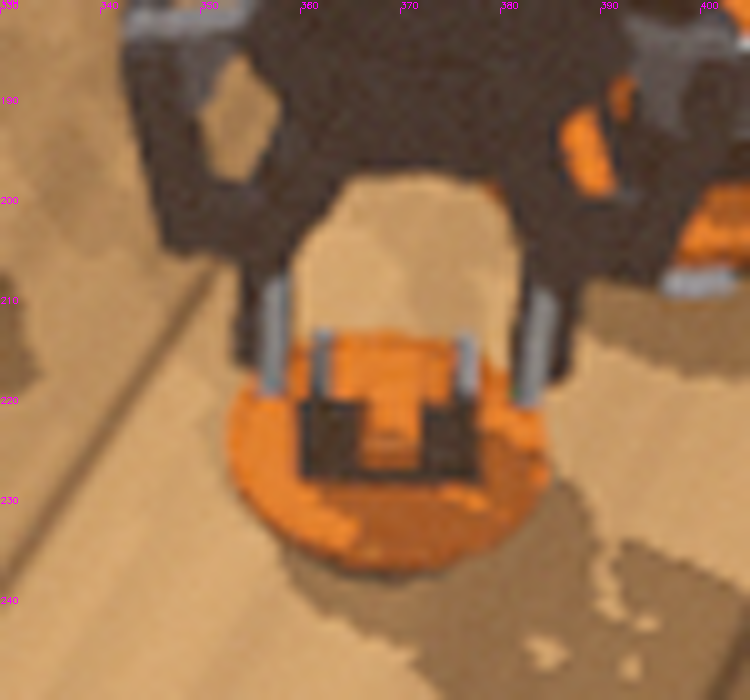

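>>> move_arm([
  [0.6,0,0,2,0],
  [0.6,0,0,4,0],
  [0.6,0,0,6,0],
  [0.6,0,0,8,0],
  [0.6,0,0,8,0],
])

```text
t: 5.68
tool_pos: [512.5, -284.3, 6.0]
ee_rot: [3.141, 0.001, 1.964]
ft_force: [-0.6, -0.7, 0.2]
finger_gap: 0.606
```

```bash
python3 - <<'E'
from h import *
crop("side",330,180,75,70,10,"pics/s8.png")
E
```

```text
(no output)
```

View pics/s8.png

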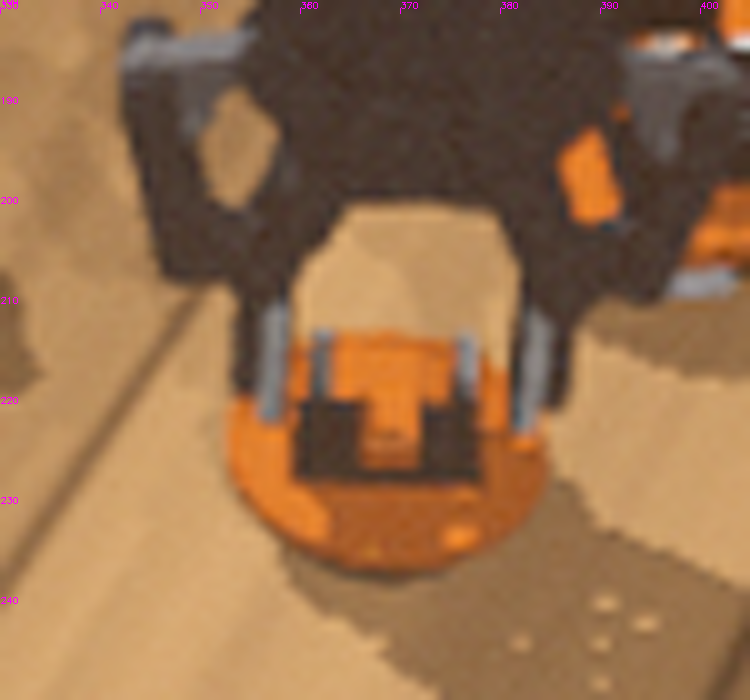

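>>> move_arm([
  [0.6,0,0,1.5,0],
  [0.6,0,0,3,0],
  [0.6,0,0,4.5,0],
  [0.6,0,0,6,0],
  [0.6,0,0,6,0],
])

```text
t: 6.35
tool_pos: [512.5, -284.3, -0.0]
ee_rot: [3.141, 0.001, 1.964]
ft_force: [-0.1, -0.1, 0.1]
finger_gap: 0.605
```

>>> move_arm([
  [0.6,0,0,1,0],
  [0.6,0,0,2,0],
  [0.6,0,0,3,0],
  [0.6,0,0,3.5,0],
  [0.6,0,0,3.5,0],
])

```text
t: 6.98
tool_pos: [512.5, -284.3, -3.6]
ee_rot: [3.141, 0.001, 1.964]
ft_force: [-0.5, 0.0, 0.4]
finger_gap: 0.6
```

```bash
python3 - <<'E'
from h import *
crop("side",330,180,75,70,10,"pics/s9.png")
crop("top",390,205,70,60,10,"pics/t9.png")
E
```

```text
(no output)
```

View pics/s9.png

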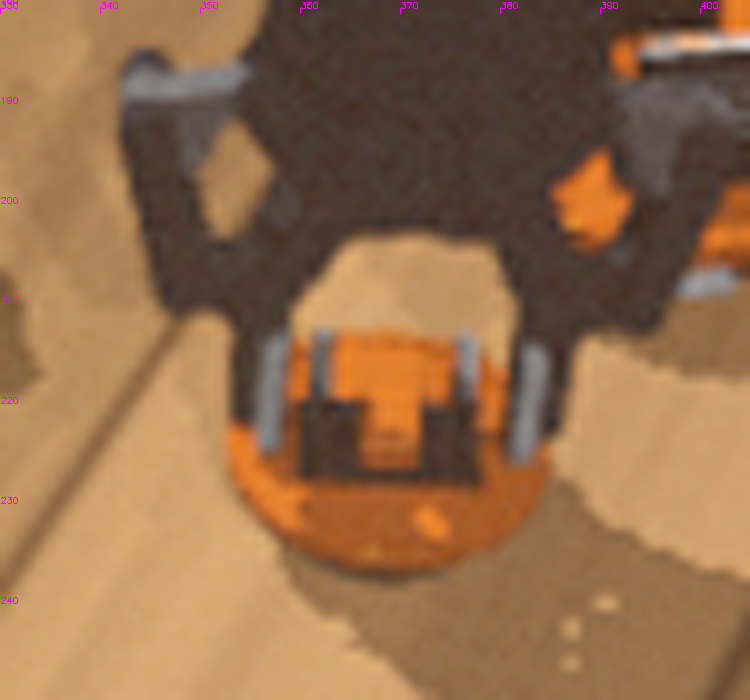

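View pics/t9.png

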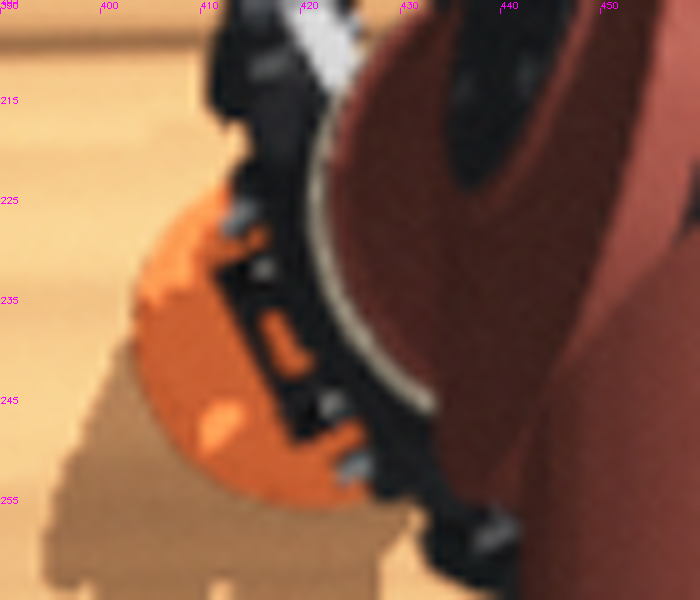

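>>> move_arm([
  [0.6,0,0,1,0],
  [0.6,0,0,2,0],
  [0.6,0,0,2.5,0],
  [0.6,0,0,2.5,0],
  [0.6,0,0,2.5,0],
])

```text
t: 7.7
tool_pos: [512.6, -284.4, -4.8]
ee_rot: [3.141, 0.002, 1.964]
ft_force: [-5.4, 3.0, 14.5]
finger_gap: 0.602
```

>>> move_arm([
  [0.6,0,0,-3,0],
  [0.5,0,0,-4,0],
  [0.45,0,0,-4,0],
  [0.4,0,0,-4,0],
  [0.2,0,0,-4,0],
], newtons=25)

```text
t: 8.32
tool_pos: [513.0, -284.5, -0.1]
ee_rot: [3.141, 0.002, 1.964]
ft_force: [-0.3, 1.0, 5.9]
finger_gap: 0.289
```

>>> move_arm([
  [0,0,0,0,0],
  [0,0,0,0,0],
  [0,0,0,0,0],
  [0,0,0,0,0],
  [0,0,0,0,0],
])

```text
t: 8.95
tool_pos: [513.0, -284.5, -0.0]
ee_rot: [3.141, 0.002, 1.964]
ft_force: [0.1, 1.0, 5.0]
finger_gap: 0.285
```

```bash
python3 - <<'E'
from h import *
crop("side",330,180,75,70,10,"pics/s10.png")
E
```

```text
(no output)
```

View pics/s10.png

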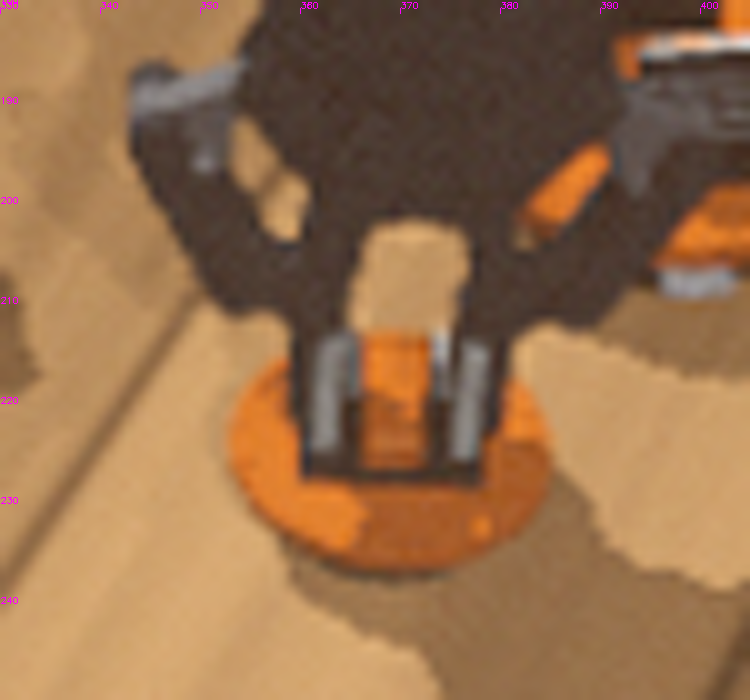

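>>> move_arm([
  [0,0,0,-10,0],
  [0,0,0,-40,0],
  [0,0,0,-80,0],
  [0,0,0,-120,0],
  [0,0,0,-120,0],
])

```text
t: 9.62
tool_pos: [514.7, -285.1, 123.7]
ee_rot: [3.137, 0.007, 1.964]
ft_force: [0.7, -0.3, -1.6]
finger_gap: 0.286
```

```bash
python3 go.py 571.5 209.9 225 112.6; python3 - <<'E'
from h import *
crop("side",325,120,90,75,8,"pics/s11.png")
crop("top",400,180,90,75,8,"pics/t11.png")
E
```

```text
t 9.625 pos [ 514.7 -285.1  123.7] rot [3.137 0.007 1.964] F [ 0.7 -0.3 -1.6] gap 0.286 q [ 0.76  0.29 -0.4   1.72  0.12  1.15  0.73]
shift [ 434.8  242.6 -103.2] turn -0.001
```

View pics/s11.png

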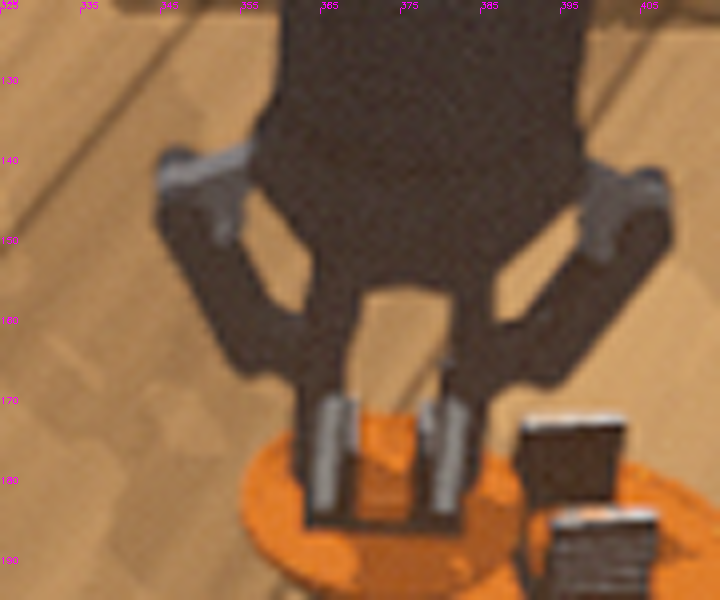

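>>> move_arm([
  [0,40,22,-30,0],
  [0,88,49,-60,0],
  [0,138,77,-90,0],
  [0,188,105,-103,0],
  [0,238,133,-103,0],
])

```text
t: 10.35
tool_pos: [544.1, -11.5, 222.5]
ee_rot: [3.141, 0.003, 1.964]
ft_force: [0.7, -0.4, -0.7]
finger_gap: 0.282
```

```bash
python3 go.py 571.5 209.9 225 112.6
```

```text
t 10.35 pos [544.1 -11.5 222.5] rot [3.141e+00 3.000e-03 1.964e+00] F [ 0.7 -0.4 -0.7] gap 0.282 q [ 0.47  0.15 -0.59  1.68  0.09  1.33  0.26]
shift [194.  110.2  -2.9] turn -0.001
```

>>> move_arm([
  [0,46,26,-2.9,0],
  [0,92,52,-2.9,0],
  [0,140,79,-2.9,0],
  [0,180,102,-2.9,0],
  [0,194,110.2,-2.9,0],
])

```text
t: 10.98
tool_pos: [570.1, 213.3, 223.3]
ee_rot: [-3.14, 0.001, 1.968]
ft_force: [1.5, 0.1, -1.3]
finger_gap: 0.284
```

>>> move_arm([
  [0,0,0,0,0],
  [0,0,0,0,0],
  [0,0,0,0,0],
  [0,0,0,0,0],
  [0,0,0,0,0],
])

```text
t: 11.6
tool_pos: [570.3, 212.7, 223.4]
ee_rot: [-3.14, 0.001, 1.968]
ft_force: [0.3, 0.7, -0.8]
finger_gap: 0.285
```

```bash
python3 go.py 571.5 209.9 225 112.6; python3 - <<'E'
from h import *
crop("side",165,270,100,110,6,"pics/s12.png")
crop("top",120,155,100,85,7,"pics/t12.png")
E
```

```text
t 11.6 pos [570.3 212.7 223.4] rot [-3.140e+00  1.000e-03  1.968e+00] F [ 0.3  0.7 -0.8] gap 0.285 q [ 0.13  0.32 -0.71  1.52  0.21  1.38 -0.19]
shift [-3.1  0.1 -1.6] turn 0.002
```

View pics/s12.png

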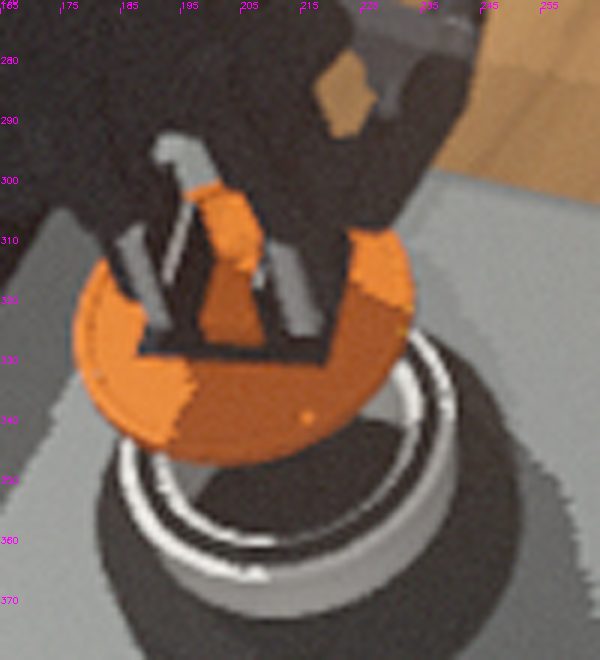

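View pics/t12.png

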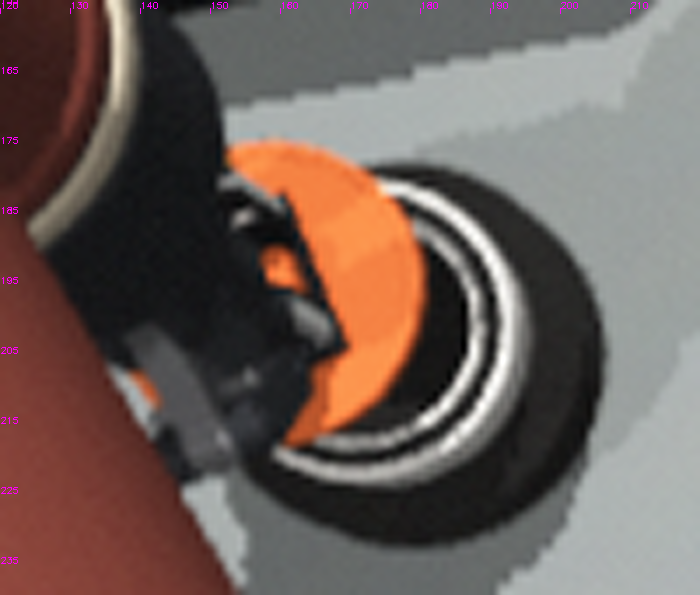

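```bash
cat > fit2.py <<'E'
import sys
from h import *
from scipy.optimize import least_squares
C=cams();s=readout.state()
t=np.linspace(0,2*np.pi,400)
def circ(c,r,z): return np.c_[c[0]+r*np.cos(t),c[1]+r*np.sin(t),0*t+c[2]+z]
def ext(p): return np.array([p[:,0].min(),p[:,0].max(),p[:,1].min(),p[:,1].max()])
def fitcap(es,et,guess):
    e=np.r_[es,et];m=~np.isnan(e)
    def f(p):
        r=[ext(np.vstack([proj(C,n,circ(p,38,0)),proj(C,n,circ(p,38,4))])) for n in("side","top")]
        return (np.concatenate(r)-e)[m]
    q=least_squares(f,guess);print("flange",q.x.round(1),"res",q.fun.round(1),"rel tcp",(q.x-s["tool_pos"]).round(1),s["tool_pos"].round(1));return q.x
E
python3 - <<'E'
from fit2 import *
n=np.nan
fitcap([177,233.8,n,347.7],[n,181,175.3,218.9],[571,211,238])
E
```

```text
flange [570.  214.  237.3] res [ 0.4  0.2  0.1 -0.3 -0.4 -0.3] rel tcp [-0.2  0.8 14. ] [570.1 213.2 223.4]
```

```bash
python3 - <<'E'
from fit2 import *
for es,et in (([185.2,240.7,318.9,366.5],[149.7,194.4,180.4,224.0]),([185.4,240.3,319.3,366.2],[150,194.1,180.8,223.6])):
  e=np.r_[es,et]
  f=lambda p:np.concatenate([ext(proj(C,n,circ(p,40,0))) for n in("side","top")])-e
  q=least_squares(f,[572,210,184]);print(q.x.round(1),q.fun.round(1))
E
```

```text
[572.4 209.3 181.8] [ 0.5 -0.   0.1 -0.1  0.5 -0.9  0.3 -0.8]
[572.6 209.4 181.3] [ 0.2  0.3 -0.2  0.3  0.3 -0.5 -0.1 -0.5]
```

```bash
python3 go.py 572.6 208.4 200 112.6
```

```text
t 11.9 pos [570.1 213.3 223.3] rot [-3.140e+00  1.000e-03  1.968e+00] F [-0.2 -0.6 -1.7] gap 0.282 q [ 0.13  0.32 -0.71  1.52  0.21  1.38 -0.19]
shift [-5.5  0.5 23.3] turn 0.003
```

>>> move_arm([
  [0,-2.5,0.2,8,0],
  [0,-5.5,0.5,16,0.003],
  [0,-5.5,0.5,23.3,0.003],
  [0,-5.5,0.5,23.3,0.003],
  [0,-5.5,0.5,23.3,0.003],
])

```text
t: 12.52
tool_pos: [572.7, 208.6, 200.1]
ee_rot: [-3.14, 0.0, 1.966]
ft_force: [0.0, 0.4, -0.1]
finger_gap: 0.283
```

```bash
python3 go.py 572.6 208.4 200 112.6; python3 - <<'E'
from h import *
crop("side",165,290,90,90,7,"pics/s13.png")
crop("top",125,165,90,75,8,"pics/t13.png")
E
```

```text
t 12.525 pos [572.7 208.6 200.1] rot [-3.14   0.     1.966] F [ 0.   0.4 -0.1] gap 0.283 q [ 0.14  0.34 -0.7   1.55  0.22  1.34 -0.19]
shift [-0.1 -0.1  0.1] turn 0.0
```

View pics/s13.png

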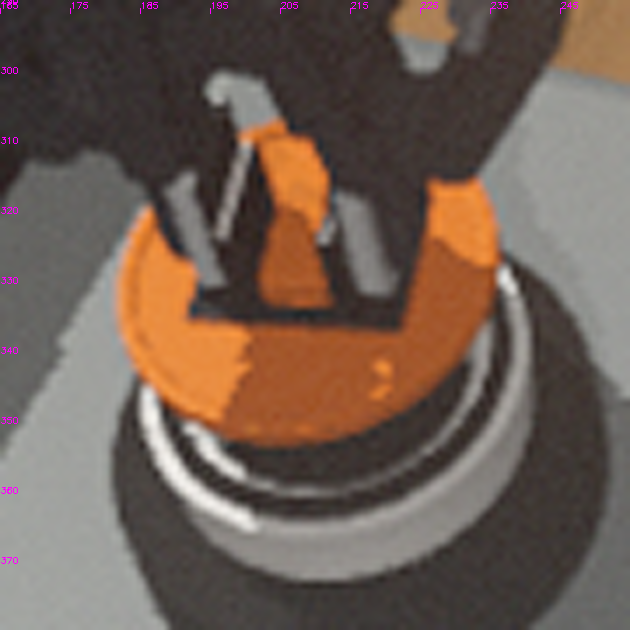

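View pics/t13.png

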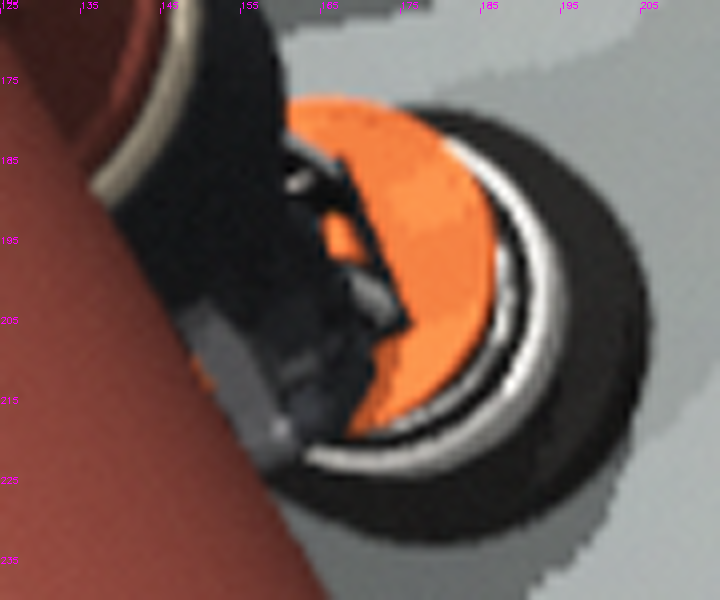

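```bash
python3 - <<'E'
from fit2 import *
n=np.nan
fitcap([181.9,236.1,n,353.7],[n,187.1,177,n],[571,211,214])
fitcap([181.9,236.1,n,353.7],[n,187.1,177,219.5],[571,211,214])
E
```

```text
flange [572.3 209.8 213.8] res [-0.3  0.3  0.   0.  -0.1] rel tcp [-0.4  1.3 13.5] [572.8 208.5 200.3]
flange [572.3 209.8 213.9] res [-0.2  0.3  0.   0.  -0.  -0.1] rel tcp [-0.5  1.3 13.6] [572.8 208.5 200.3]
```

>>> move_arm([
  [0,0,0.3,5,0],
  [0,0,0.3,10,0],
  [0,0,0.3,14,0],
  [0,0,0.3,17,0],
  [0,0,0.3,17,0],
])

```text
t: 13.35
tool_pos: [572.9, 208.5, 183.0]
ee_rot: [-3.14, 0.001, 1.965]
ft_force: [1.2, 0.4, -0.7]
finger_gap: 0.276
```

>>> move_arm([
  [0,0,0,1.5,0],
  [0,0,0,3,0],
  [0,0,0,4.5,0],
  [0,0,0,6,0],
  [0,0,0,6,0],
])

```text
t: 13.98
tool_pos: [572.8, 208.5, 176.8]
ee_rot: [-3.14, 0.001, 1.966]
ft_force: [-1.1, 0.4, -1.0]
finger_gap: 0.283
```

>>> move_arm([
  [0,0,0,1,0],
  [0,0,0,2,0],
  [0,0,0,3,0],
  [0,0,0,4,0],
  [0,0,0,4,0],
])

```text
t: 14.6
tool_pos: [572.8, 208.5, 172.7]
ee_rot: [-3.14, 0.001, 1.965]
ft_force: [-0.4, -0.6, -1.2]
finger_gap: 0.288
```

```bash
python3 - <<'E'
from h import *
crop("side",165,290,90,90,7,"pics/s14.png")
E
```

```text
(no output)
```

View pics/s14.png

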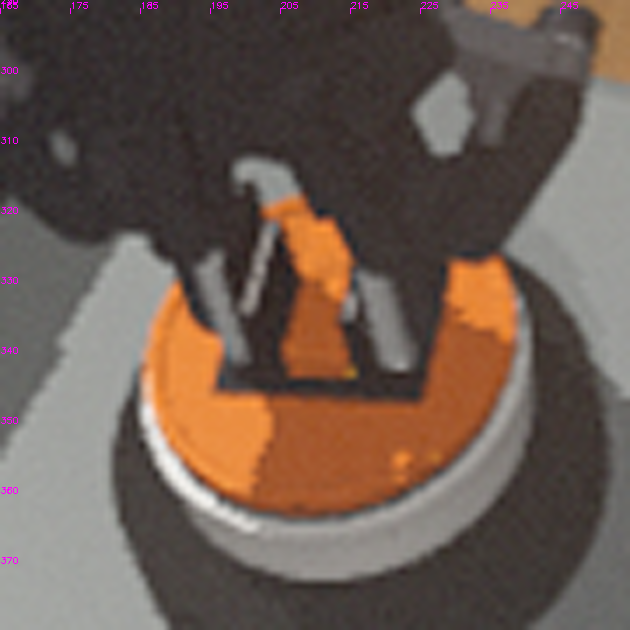

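>>> move_arm([
  [0,0,0,0.6,0],
  [0,0,0,1.2,0],
  [0,0,0,1.8,0],
  [0,0,0,2.4,0],
  [0,0,0,2.4,0],
])

```text
t: 15.28
tool_pos: [572.9, 208.5, 170.4]
ee_rot: [-3.14, 0.001, 1.965]
ft_force: [-0.7, -0.4, 0.8]
finger_gap: 0.282
```

>>> move_arm([
  [0,0,0,0.5,0],
  [0,0,0,1,0],
  [0,0,0,1.5,0],
  [0,0,0,1.5,0],
  [0,0,0,1.5,0],
])

```text
t: 15.9
tool_pos: [572.9, 208.5, 169.0]
ee_rot: [-3.14, 0.001, 1.965]
ft_force: [-0.9, -0.3, 3.0]
finger_gap: 0.286
```

>>> move_arm([
  [0,0,0,0.5,0],
  [0,0,0,1,0],
  [0,0,0,1.5,0],
  [0,0,0,2,0],
  [0,0,0,2,0],
])

```text
t: 16.52
tool_pos: [572.9, 208.5, 167.4]
ee_rot: [-3.14, 0.001, 1.965]
ft_force: [-2.6, -2.0, 6.3]
finger_gap: 0.285
```

>>> move_arm([
  [0,0,0,0.4,0],
  [0,0,0,0.8,0],
  [0,0,0,1.0,0],
  [0,0,0,1.0,0],
  [0,0,0,1.0,0],
])

```text
t: 17.15
tool_pos: [572.9, 208.6, 166.9]
ee_rot: [-3.14, 0.001, 1.965]
ft_force: [-3.1, -0.8, 7.4]
finger_gap: 0.284
```

>>> move_arm([
  [0,0,0,0.5,0],
  [0,0,0,1.0,0],
  [0,0,0,1.0,0],
  [0,0,0,1.0,0],
  [0,0,0,1.0,0],
])

```text
t: 17.77
tool_pos: [572.9, 208.6, 166.5]
ee_rot: [-3.141, 0.001, 1.965]
ft_force: [-4.3, -1.5, 8.6]
finger_gap: 0.28
```

>>> move_arm([
  [0,0,-0.2,0.5,0],
  [0,0.1,-0.3,1.0,0],
  [0,0.1,-0.3,1.2,0],
  [0,0.1,-0.3,1.2,0],
  [0,0.1,-0.3,1.2,0],
])

```text
t: 18.4
tool_pos: [572.9, 208.6, 166.1]
ee_rot: [-3.142, 0.002, 1.965]
ft_force: [-2.4, -1.6, 8.7]
finger_gap: 0.282
```

>>> move_arm([
  [0,0,0,0.8,0],
  [0,0,0,1.2,0],
  [0,0,0,1.4,0],
  [0,0,0,1.4,0],
  [0,0,0,1.4,0],
])

```text
t: 19.02
tool_pos: [573.0, 208.6, 165.9]
ee_rot: [3.141, 0.002, 1.965]
ft_force: [-4.3, -2.8, 13.3]
finger_gap: 0.285
```

```bash
python3 - <<'E'
from rig import readout
s=readout.state();print(s["ft_force"],s["tool_pos"],s["moment"],s["ee_rot"])
E
```

```text
[-4.33075913 -2.80368131 13.25800442] [573.01237833 208.55147619 165.8870138 ] [-0.56359601  1.11874449 -0.01359738] [3.14107393e+00 2.16785210e-03 1.96519596e+00]
```

>>> move_arm([
  [0.3,0,0,1.2,0],
  [0.32,0,0,1.3,0],
  [0.34,0,0,1.4,0],
  [0.34,0,0,1.4,0],
  [0.34,0,0,1.4,0],
], newtons=20)

```text
t: 19.65
tool_pos: [573.6, 208.9, 165.3]
ee_rot: [3.139, 0.002, 1.965]
ft_force: [-0.0, -0.6, 7.9]
finger_gap: 0.341
```

>>> move_arm([
  [0.34,0,0,0.8,0],
  [0.34,0,0,1.1,0],
  [0.34,0,0,1.2,0],
  [0.34,0,0,1.2,0],
  [0.34,0,0,1.2,0],
])

```text
t: 20.27
tool_pos: [574.1, 209.0, 164.9]
ee_rot: [3.138, 0.002, 1.965]
ft_force: [-2.2, -1.3, 8.0]
finger_gap: 0.339
```

>>> move_arm([
  [0.34,0,-0.4,0.9,0],
  [0.34,0,-0.8,1.2,0],
  [0.34,0,-0.8,1.4,0],
  [0.34,0,-0.8,1.4,0],
  [0.34,0,-0.8,1.4,0],
])

```text
t: 20.9
tool_pos: [574.1, 209.0, 164.5]
ee_rot: [3.136, 0.003, 1.965]
ft_force: [-0.9, -0.4, 8.9]
finger_gap: 0.338
```

```bash
python3 - <<'E'
from h import *
crop("side",165,290,90,90,7,"pics/s15.png")
E
```

```text
(no output)
```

View pics/s15.png

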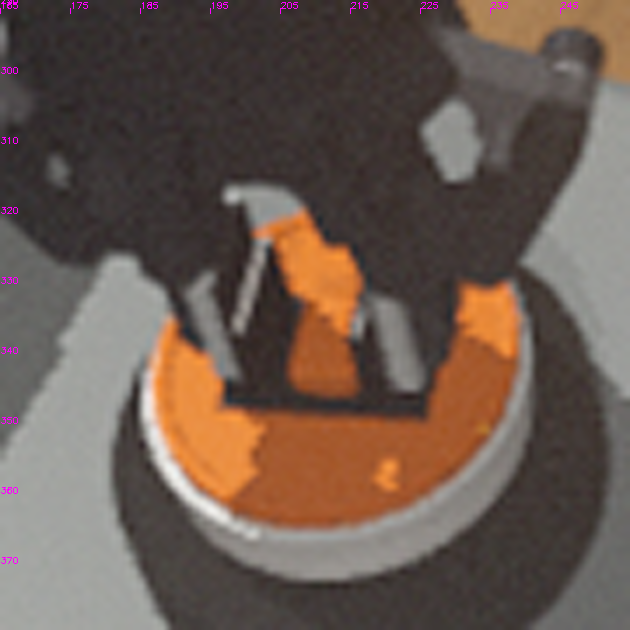

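>>> move_arm([
  [0.34,0,0,0.9,0],
  [0.34,0,0,1.3,0],
  [0.34,0,0,1.6,0],
  [0.34,0,0,1.6,0],
  [0.34,0,0,1.6,0],
])

```text
t: 21.58
tool_pos: [574.3, 209.1, 164.2]
ee_rot: [3.135, 0.003, 1.965]
ft_force: [-3.7, -1.8, 12.7]
finger_gap: 0.34
```

>>> move_arm([
  [0.36,0,0,1.3,0],
  [0.38,0,0,1.4,0],
  [0.4,0,0,1.5,0],
  [0.4,0,0,1.6,0],
  [0.4,0,0,1.6,0],
])

```text
t: 22.2
tool_pos: [575.5, 209.6, 163.9]
ee_rot: [3.132, 0.003, 1.965]
ft_force: [1.0, 0.0, 9.6]
finger_gap: 0.403
```

>>> move_arm([
  [0.4,0,-0.8,1.2,0],
  [0.4,0,-1.6,1.4,0],
  [0.42,0,-2.0,1.5,0],
  [0.44,0,-2.0,1.5,0],
  [0.44,0,-2.0,1.5,0],
])

```text
t: 22.82
tool_pos: [575.2, 209.5, 163.8]
ee_rot: [3.128, 0.003, 1.964]
ft_force: [1.3, 1.3, 8.5]
finger_gap: 0.44
```

>>> move_arm([
  [0.44,0,-1,1.2,0],
  [0.44,0,-2,1.5,0],
  [0.44,0,-2,1.6,0],
  [0.47,0,-2,1.8,0],
  [0.47,0,-2,1.8,0],
])

```text
t: 23.45
tool_pos: [575.2, 209.5, 163.6]
ee_rot: [3.124, 0.003, 1.964]
ft_force: [2.8, 0.4, 10.0]
finger_gap: 0.473
```

```bash
python3 - <<'E'
from h import *
print(readout.state()["ft_force"],readout.state()["joint_positions"])
crop("side",165,290,90,90,7,"pics/s16.png")
E
```

```text
[2.80108347 0.40453946 9.97811456] [ 0.13591577  0.35112341 -0.69612013  1.61093125  0.2408225   1.24783039
 -0.20979472]
```

View pics/s16.png

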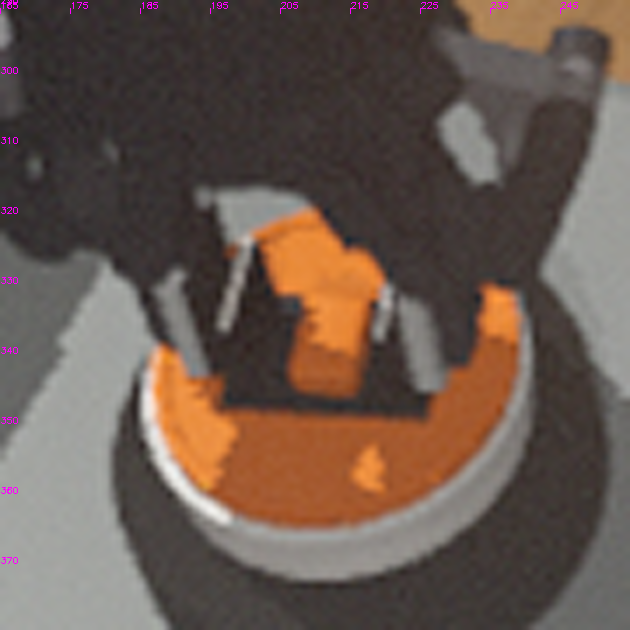

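>>> move_arm([
  [0.49,0,-0.3,1.1,0],
  [0.51,0,-0.6,1.4,0],
  [0.53,0,-0.8,1.7,0],
  [0.55,0,-0.8,1.9,0],
  [0.55,0,-0.8,1.9,0],
])

```text
t: 24.12
tool_pos: [576.6, 210.1, 163.2]
ee_rot: [3.118, 0.003, 1.964]
ft_force: [4.6, 1.4, 8.3]
finger_gap: 0.549
```

```bash
python3 - <<'E'
from h import *
crop("side",165,290,90,90,7,"pics/s17.png")
E
```

```text
(no output)
```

View pics/s17.png

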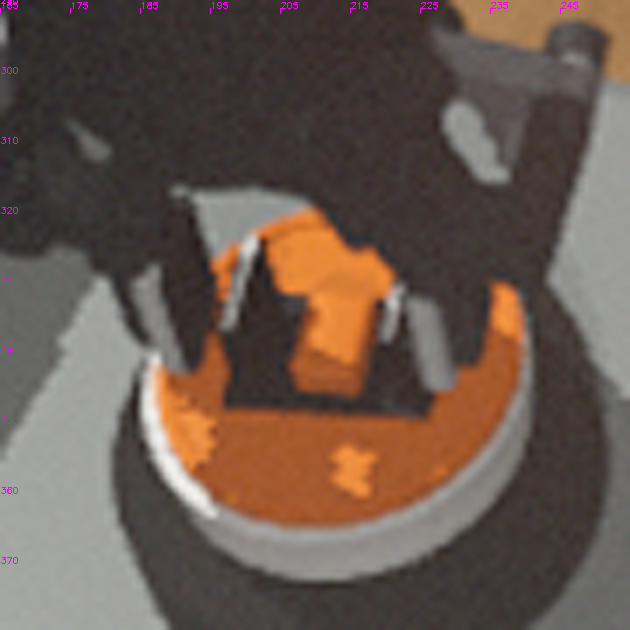

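>>> move_arm([
  [0.58,0,-0.5,1.1,0],
  [0.61,0,-1,1.5,0],
  [0.64,0,-1.5,1.9,0],
  [0.66,0,-1.5,2.2,0],
  [0.66,0,-1.5,2.2,0],
])

```text
t: 24.8
tool_pos: [577.1, 210.3, 162.3]
ee_rot: [3.114, 0.003, 1.964]
ft_force: [4.2, 0.8, 6.2]
finger_gap: 0.66
```

```bash
python3 - <<'E'
from h import *
crop("side",165,290,90,90,7,"pics/s18.png")
E
```

```text
(no output)
```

View pics/s18.png

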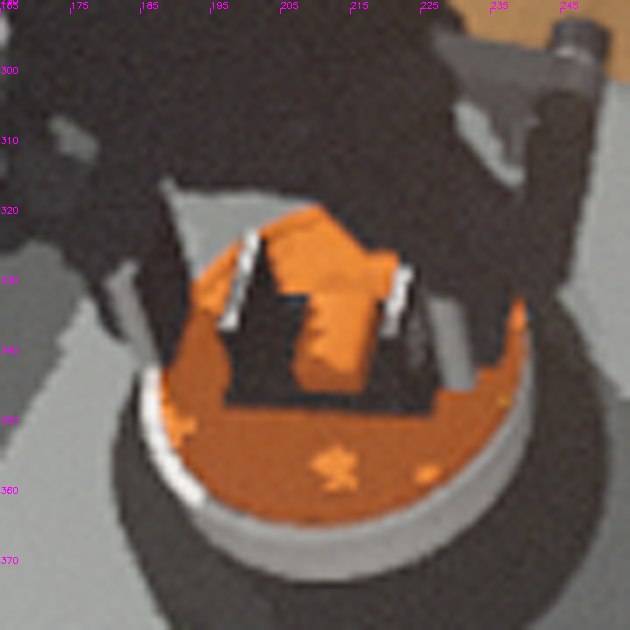

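```bash
python3 - <<'E'
from fit2 import *
y=1.964;tx=np.array([np.cos(y),np.sin(y),0]);ty=np.array([np.sin(y),-np.cos(y),0])
for fz in(181,182,183,184):
  c=np.array([572.5,209.4,fz])
  for h in(16.5,12):
    print(fz,h,[proj(C,"side",[c+a*h*ty+b*12*tx+[0,0,30]]).round(1)[0].tolist() for a in(1,-1) for b in(-1,1)])
  print(ext(np.vstack([proj(C,"side",circ(c,38,0)),proj(C,"side",circ(c,38,4))])).round(1))
print("obs L",165+258/7,290+233/7,165+228/7,290+328/7,"R",165+405/7,290+265/7,165+390/7,290+333/7)
E
```

```text
181 16.5 [[200.5, 323.2], [196.5, 337.5], [223.1, 324.4], [219.6, 338.7]]
181 12 [[203.6, 323.3], [199.6, 337.6], [220.0, 324.2], [216.4, 338.6]]
[186.6 239.3 318.9 365.4]
182 16.5 [[200.4, 322.8], [196.3, 337.1], [223.0, 324.0], [219.4, 338.3]]
182 12 [[203.5, 322.9], [199.5, 337.3], [219.9, 323.8], [216.3, 338.2]]
[186.4 239.3 318.5 365. ]
183 16.5 [[200.3, 322.4], [196.2, 336.7], [222.9, 323.6], [219.3, 338.0]]
183 12 [[203.4, 322.6], [199.3, 336.9], [219.8, 323.4], [216.2, 337.8]]
[186.3 239.2 318.2 364.7]
184 16.5 [[200.2, 322.0], [196.0, 336.3], [222.8, 323.2], [219.2, 337.6]]
184 12 [[203.2, 322.2], [199.2, 336.5], [219.7, 323.0], [216.1, 337.4]]
[186.1 239.1 317.8 364.3]
obs L 201.85714285714286 323.2857142857143 197.57142857142856 336.85714285714283 R 222.85714285714286 327.85714285714283 220.71428571428572 337.57142857142856
```

>>> move_arm([
  [0.7,0,0,-3,0],
  [0.7,0,0,-12,0],
  [0.7,0,0,-40,0],
  [0.7,0,0,-80,0],
  [0.7,0,0,-120,0],
])

```text
t: 25.58
tool_pos: [573.4, 209.3, 283.6]
ee_rot: [3.114, 0.003, 1.964]
ft_force: [0.3, -1.4, -0.2]
finger_gap: 0.7
```

>>> move_arm([
  [0.7,-30,0,-20,0],
  [0.7,-80,0,-20,0],
  [0.7,-120,0,-20,0],
  [0.7,-120,0,-20,0],
  [0.7,-120,0,-20,0],
])

```text
t: 26.2
tool_pos: [618.4, 99.1, 304.0]
ee_rot: [3.115, 0.002, 1.965]
ft_force: [-0.3, 1.3, 1.3]
finger_gap: 0.696
```

```bash
python3 - <<'E'
from h import *
crop("side",165,290,90,90,7,"pics/s19.png")
d=get_image("side");cv2.imwrite("pics/s19f.png",d["img"][:,:,::-1])
crop("top",125,160,90,75,8,"pics/t19.png")
E
```

```text
(no output)
```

View pics/s19.png

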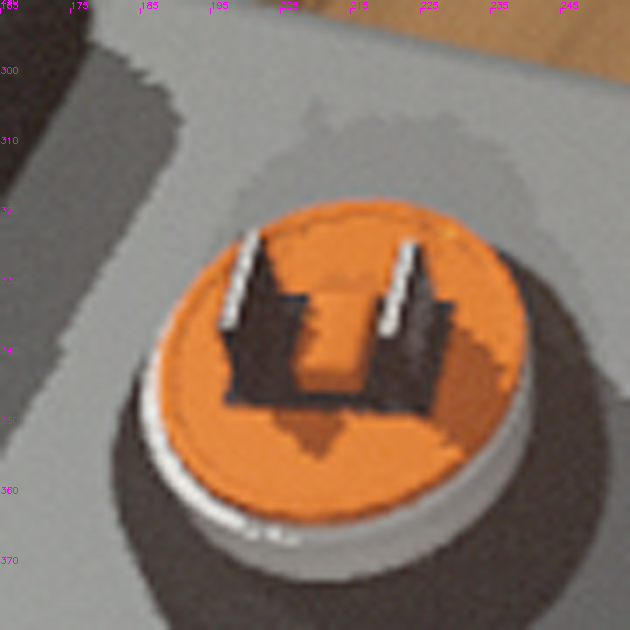

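View pics/s19f.png

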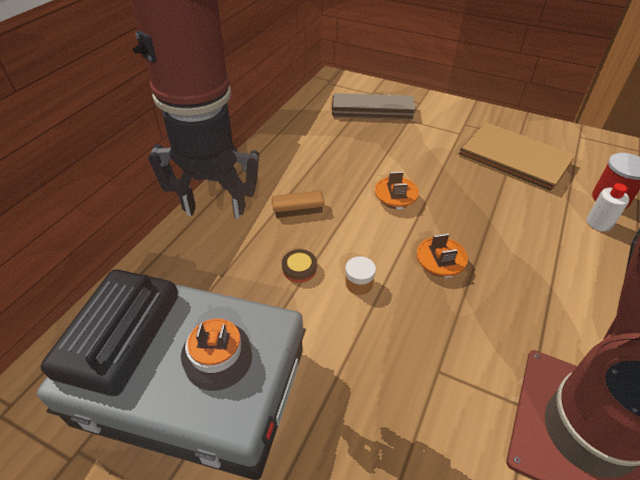

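View pics/t19.png

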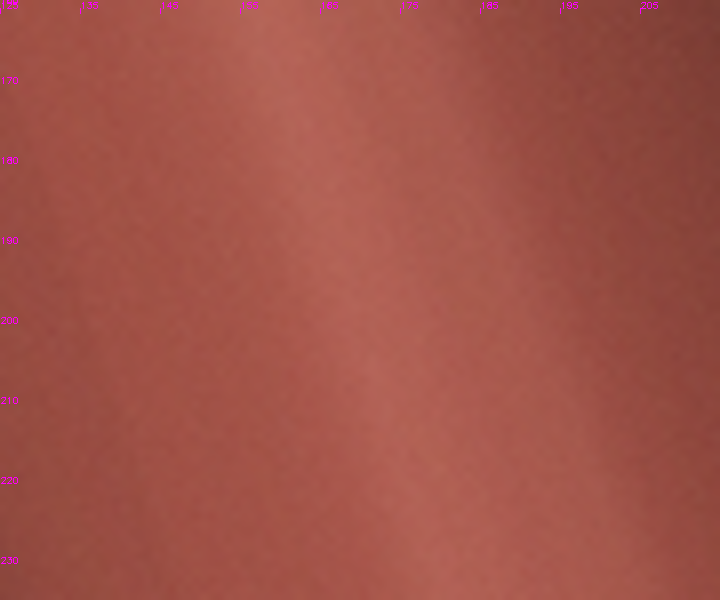

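>>> move_arm([
  [0.7,-50,0,0,0],
  [0.7,-100,0,0,0],
  [0.7,-150,0,0,0],
  [0.7,-200,0,0,0],
  [0.7,-250,0,0,0],
])

```text
t: 26.98
tool_pos: [715.2, -131.0, 305.1]
ee_rot: [3.114, 0.003, 1.968]
ft_force: [-0.1, -0.4, -0.2]
finger_gap: 0.702
```

```bash
python3 - <<'E'
from h import *
crop("top",125,160,90,75,8,"pics/t20.png")
d=get_image("top");cv2.imwrite("pics/t20f.png",d["img"][:,:,::-1])
E
```

```text
(no output)
```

View pics/t20.png

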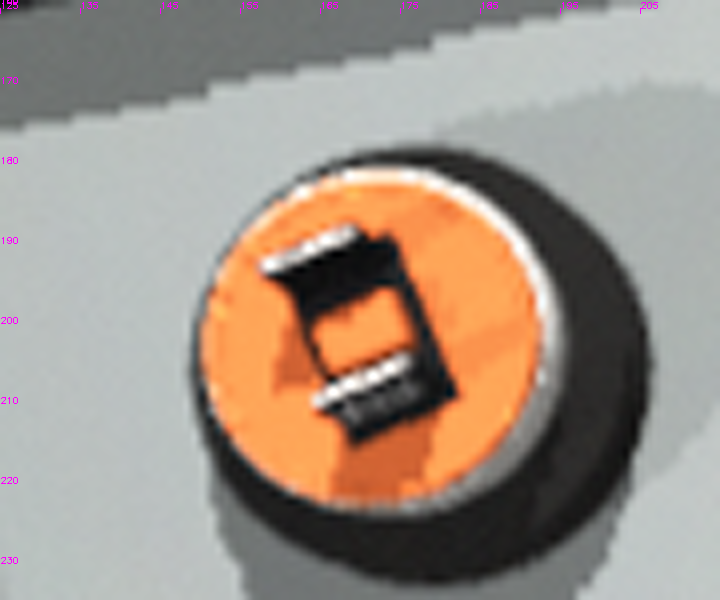

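View pics/t20f.png

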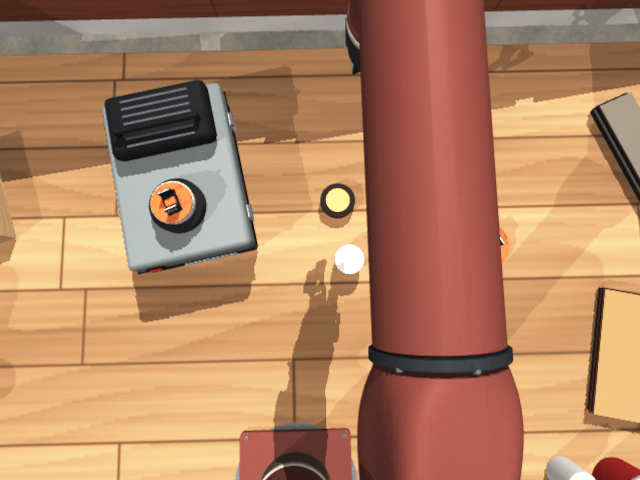

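```bash
python3 - <<'E'
from fit2 import *
f=fitcap([187.2,240,318.1,364.9],[150,192.9,182.3,223.9],[572,210,183])
for y in(1.964,1.98):
  tx=np.array([np.cos(y),np.sin(y),0]);ty=np.array([np.sin(y),-np.cos(y),0])
  for h in(16.5,15,10.5):
    print(h,[proj(C,n,[f+a*h*ty+b*12*tx+[0,0,30]]).round(1)[0].tolist() for n in("side","top") for a in(1,-1) for b in(-1,1)])
P=[(125+x/8,160+yy/8) for x,yy in((355,230),(265,270),(410,358),(316,402))];print(np.round(P,1))
E
```

```text
flange [570.3 209.1 183.7] res [ 0.4  0.5  0.2 -0.   0.2 -0.7 -0.2 -0.8] rel tcp [-144.5  339.7 -120.6] [ 714.8 -130.6  304.3]
16.5 [[201.6, 322.5], [197.5, 336.9], [224.2, 323.7], [220.7, 338.1], [169.1, 188.5], [156.5, 193.8], [175.8, 205.1], [163.2, 210.5]]
15 [[202.6, 322.6], [198.6, 336.9], [223.2, 323.7], [219.6, 338.1], [169.4, 189.2], [156.8, 194.6], [175.5, 204.3], [162.9, 209.7]]
10.5 [[205.7, 322.7], [201.7, 337.1], [220.1, 323.5], [216.5, 337.9], [170.3, 191.5], [157.7, 196.8], [174.6, 202.1], [162.0, 207.4]]
16.5 [[201.4, 322.7], [197.6, 337.0], [224.1, 323.6], [220.9, 338.0], [168.9, 188.4], [156.4, 194.0], [175.9, 205.0], [163.4, 210.5]]
15 [[202.4, 322.7], [198.7, 337.1], [223.1, 323.5], [219.8, 337.9], [169.2, 189.2], [156.7, 194.7], [175.6, 204.2], [163.0, 209.8]]
10.5 [[205.5, 322.8], [201.8, 337.2], [220.0, 323.4], [216.6, 337.8], [170.2, 191.4], [157.7, 197.0], [174.6, 201.9], [162.1, 207.5]]
[[169.4 188.8]
 [158.1 193.8]
 [176.2 204.8]
 [164.5 210.2]]
```

```bash
python3 -c "
from rig import ctrl,readout
print(readout.state()['t']);print(ctrl.hand_in())"
```

```text
27.175
the job is handed in; nothing more can be done
None
```

The smallest orange cap is in the extractor inlet and looks level and latched. I handed the job in at 27.2 s of the 48 s, with the arm clear of everything.

- **Pick-up:** I squeezed both tabs fully together, to a finger gap of about 24 mm.
- **Seating:** I pushed down by feel until the neck reached its stop and the flange met the metal. The push was about 13 to 14 N, under the 20 N limit.
- **Release:** I let the tabs spread in steps while holding the cap down. The push dipped to about 8 N twice, once early in the release and once near the end of the spread.

**Last checks:**
- **Tabs:** In both views the tabs stand at their free spacing, about 33 mm between centres. They could not spread that far inside the 58 mm bore, so I take both catches to be under the rim.
- **Level:** The flange outline fits a level disc to within about 0.8 pixel, and it rose by less than about 1.5 mm after release.
- **Bystanders:** The tin, jar and brush looked undisturbed in the side view. In the top view the arm hid the brush.

**What disagreed or was imperfect:**
- **Fingertip position:** The fingertips stood about 24 mm behind the reported TCP, so I found the heights by touch and camera.
- **Flange height:** The final camera fit put the flange at about 184 mm. Earlier camera heights read about 2 mm low, so height alone does not prove the latch.
- **Tool drift:** While pressing, the tool drifted about 4 mm sideways and tilted about 1.5°. The cap showed no sign of having moved with it.

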